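# Tamp the drying briquettes level

## Task

In the blue bin two of the orange drying-agent briquettes stand proud of the rest. Take the flat steel tamper with the square wooden handle and press both down level with the others, using the tamper and never the gripper itself. Then stand the tamper upright on the bench again, clear of the bins, and let go.

Things in the scene. Friction and masses are not known exactly. Their poses are not given: they have to be found in the camera images.
- tamper_grip (a point): Tamper, loose, standing on the bench (bench top at height 0), 0.35 kg: steel plate 84 x 60 x 12 mm with an upright square wooden handle, 24 x 24 mm, from its centre up to 105 mm above the plate's underside. This point: on the handle's axis, 75 mm above the plate's underside. z up the handle, x along the plate's long side; the handle's faces are square to x and y.
- bin_in (a point): Blue open bin, fixed, outside 140 x 102 x 50 mm high, walls and floor 5 mm (inside 130 x 92 mm). This point: centre of its inner floor, 5 mm above the bench; x along its long side, z up. It holds six loose briquettes in two rows of three along x; when level, all tops are 26 mm above the inner floor. A grey bin of the same size, full and level, is not part of the job.
- raised_a: Raised briquette, bright orange, pillow-shaped with sloping ends, 40 x 40 x 26 mm, 50 g, in the middle of the bin's +y row. It rides about 12 mm up on its two neighbours; 5 to 12 N straight down on the raised pair spreads the neighbours and sinks both to the floor. Origin: centre of its underside, 0 above the inner floor when level.
- raised_b: The other raised briquette, the same, in the middle of the bin's -y row. Origin: centre of its underside.

How it is judged:
By the outcome, as a careful person would: the job done as asked, in the order asked, and still so for the second after the job is handed in, with the robot touching nothing.
It also fails if it takes over 40 s, if anything falls off the work surface, if the arm or the gripper's body presses on something with over 40 N, if the wrist force passes 120 N, or if a joint passes its speed limit or range.

## Robot

A 6-joint arm with a two-finger parallel gripper is mounted at the origin on the work surface. World frame = base frame: x ahead of the robot, y to its left, z up, the work surface at z = 0. Lengths are in mm, angles in degrees, forces in N, time in s.
With the tool pointing down it reaches from about 275 to 850 mm from the base axis. Payload 19 kg.
Tool frame: the origin (TCP) lies midway between the tips of the shut fingers; the grasp point (between the pads) lies robot.hold_point_z behind it (robot.hold_point_z is the distance from the TCP to the grasp point, in mm); z points along the fingers, x is the direction in which the jaws open and shut, and the axes are right-handed (so a half turn about z gives the same grasp; the last joint's range is limited). The gripper opens to 85 mm and grips with 20 to 120 N. Pads are 22 mm wide; open, the fingers measure 114 mm over their backs; the gripper's body (76 mm by 85 mm) begins 54 mm behind the grasp point. The pads swing forward as they close: fully open they stand 13 mm farther back than shut.
Start: joints at [-79.24, 8.623, 82.357, -0, 89.026, -7.678], TCP at [181.831, -545.461, 231.267] pointing down, gripper open.
Joint ranges: [-160.23, 160.23], [-39.13, 120.54], [6.94, 153.29], [-79.49, 259.48], [9.18, 160.14], [-161.06, 161.06]. Speed limits (degrees/s): [108.29, 108.29, 127.2, 172.46, 172.46, 172.46].

## Interface

Orientations are given as [roll, pitch, yaw] about the fixed x, y, z axes, in that order (R = Rz(yaw) Ry(pitch) Rx(roll)).
In Python, from cell import robot gives the robot as it stands. The module is installed in compiled form; this text tells all that it offers. Calls block until the motion is done:
- robot.move_ptp(position, orientation): joint-space move of the TCP to a pose.
- robot.move_linear(position, attitude=None, rate=150): straight line of the TCP; attitude=None keeps the orientation; rate is the mean speed in mm/s.
- robot.set_joints(angles): joint-space move.
- robot.gripper_to(opening, newtons=None): opening from 0.0 (shut) to 1.0 (fully open); newtons is the grip in N (None keeps the last); returns when the fingers have stopped.
- robot.pause(seconds).
- robot.solve_ik(position, orientation): joint angles nearest the present ones, or None.
- robot.get_state(): the state.
- robot.camera(name): name is "scene" or "top"; returns (picture, depth): 384x512x3 uint8, red, green, blue; 384x512 float32, mm along the optical axis (not along the pixel's ray), 0 where there is no reading.
- robot.camera_model(name): a dict with "mtx" (3x3 intrinsics, pixels), "R" (3x3) and "t" (3): a world point X has camera coordinates R X + t. Camera axes: x right, y down, z forward; pixel columns grow to the right and rows downward; lengths in mm; the calibration is good to about 2 mm. A picture is of the moment at which its call begins. camera_model takes no time and is no camera call.
A pose or a line that the arm cannot do raises robot.MotionError and nothing moves.
- robot.sign_off(): hands the job in, once; it reports no verdict.
The state is a dict: "clock": time; "q": joint angles; "qvel": joint speeds; "joint_torque": joint torques, N m; "position": TCP position; "orientation": TCP orientation; "contact_force": force on the tool from outside, world axes, zero at the start; "torque": the same for the moment, N m; "grip_width": opening from 0.0 (shut) to 1.0 (fully open).
Only numpy, scipy, OpenCV 4.12 (cv2) and the standard library are available. Lean on these libraries where they do the work, as an engineer would, in place of code of your own. Each camera call takes 0.05 s, during which the arm holds its last target.

## Working session

There is one attempt and no reset: what is moved stays moved. The work goes in short steps, each a Python script; the robot and the scene stay as the last script left them, time stands still between calls to the robot, and variables do not carry over. Pictures are saved under pics/ and viewed, and the job is handed in when it is done.

```bash
mkdir -p pics; python3 - <<'E'
from cell import robot
import cv2,numpy as np
for n in("scene","top"):
    p,d=robot.camera(n); cv2.imwrite(f"pics/{n}0.png",p[:,:,::-1]); np.savez(f"{n}0.npz",p=p,d=d)
    m=robot.camera_model(n);print(n,m)
print(robot.hold_point_z,robot.get_state())
E
```

```text
scene {'mtx': array([[354.73618104,   0.        , 252.88453484],
       [  0.        , 354.73618104, 188.76354986],
       [  0.        ,   0.        ,   1.        ]]), 'R': array([[-0.85327762,  0.52120933,  0.01606649],
       [ 0.40023476,  0.67435682, -0.62052802],
       [-0.33425954, -0.5230523 , -0.78401967]]), 't': array([ 448.40674373, -146.11893194,  906.29213879])}
top {'mtx': array([[406.61705196,   0.        , 254.75147891],
       [  0.        , 406.61705196, 194.52619068],
       [  0.        ,   0.        ,   1.        ]]), 'R': array([[ 0.01436062, -0.99988531,  0.00480947],
       [-0.97430279, -0.01507418, -0.22473729],
       [ 0.22478401, -0.00145851, -0.97440752]]), 't': array([ -3.4807066 , 563.48370959, 711.79669152])}
18.700000000000003 {'clock': 0.1, 'q': array([-7.92409941e+01,  8.64784531e+00,  8.23870173e+01, -5.56383440e-04,
        8.90276126e+01, -7.67741240e+00]), 'qvel': array([-0.13452195, -0.12999424,  0.01488752,  0.02737141, -0.09397898,
        0.04047024]), 'joint_torque': array([ 4.16035502e-03, -7.14378762e+01, -5.71798646e+01, -1.53575743e-04,
        7.05990416e-03,  7.90089734e-05]), 'position': array([ 181.78429328, -545.27904375,  230.75836868]), 'orientation': array([-1.79992205e+02,  6.19894507e-02, -7.15635678e+01]), 'contact_force': array([0.20326786, 0.18491743, 0.84143764]), 'torque': array([-0.01578133, -0.0039965 ,  0.02996816]), 'grip_width': 0.9963604766173844}
```

View pics/scene0.png

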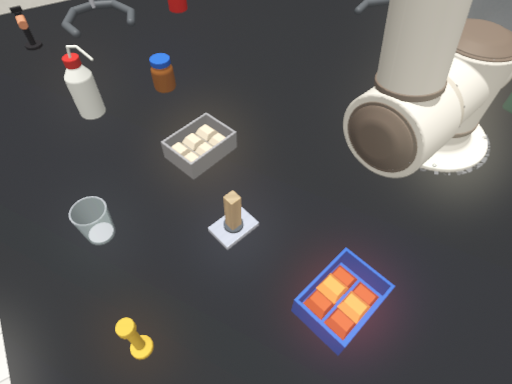

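View pics/top0.png

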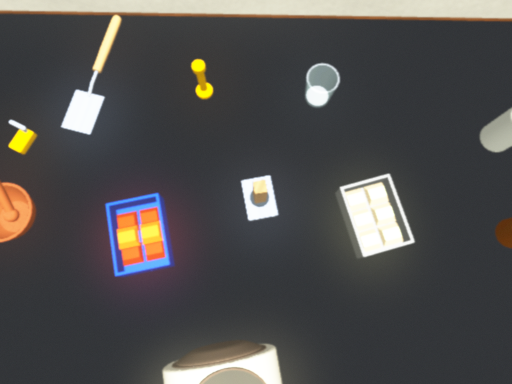

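The tamper's white plate is at about (260,198) in the top view and (234,225) in the scene view. The blue bin is at (138,235) and (344,298), with the two light-orange raised briquettes in its middle. Next I'll measure them.

```bash
cat > h.py <<'E'
import cv2,numpy as np
from cell import robot
def cast(n,px,z):
    m=robot.camera_model(n);px=np.atleast_2d(px).astype(float)
    r=np.c_[(px-m["mtx"][:2,2])/[m["mtx"][0,0],m["mtx"][1,1]],np.ones(len(px))]@m["R"]
    c=-m["R"].T@m["t"]
    return c+r*((z-c[2])/r[:,2])[:,None]
def cloud(n,d):
    m=robot.camera_model(n);v,u=np.mgrid[:d.shape[0],:d.shape[1]]
    X=np.stack([(u-m["mtx"][0,2])/m["mtx"][0,0]*d,(v-m["mtx"][1,2])/m["mtx"][1,1]*d,d],-1)
    return (X-m["t"])@m["R"]
def rect(P):
    (c,s,a)=cv2.minAreaRect(P[:,:2].astype(np.float32))
    if s[0]<s[1]: s=s[::-1];a+=90
    return np.round(c,1),np.round(s,1),round((a+90)%180-90,2)
def blob(mask,seed,r=60):
    n,l,st,ce=cv2.connectedComponentsWithStats(mask.astype(np.uint8))
    ks=[k for k in range(1,n) if np.hypot(*(ce[k]-seed))<r]
    k=max(ks,key=lambda k:st[k,4]); return l==k
E
python3 - <<'E'
from h import *
for n,ts,bs in(("top",(260,198),(138,235)),("scene",(234,228),(344,298))):
    f=np.load(n+"0.npz");p=f["p"].astype(int);d=f["d"];C=cloud(n,d)
    hsv=cv2.cvtColor(f["p"],cv2.COLOR_RGB2HSV).astype(int)
    w=blob((hsv[...,1]<60)&(hsv[...,2]>130),ts,25)
    v,u=np.nonzero(w);print(n,"plate",rect(cast(n,np.c_[u,v],12)),len(u), "depth z",np.percentile(C[w][:,2],[5,50,95]))
    sel=(C[...,2]>6)&(C[...,2]<18);
    near=(np.hypot(C[...,0]-C[w][:,0].mean(),C[...,1]-C[w][:,1].mean())<80)
    print(" plate depth",rect(C[sel&near]))
    h=near&(C[...,2]>98)&(C[...,2]<112);print(" handle top",rect(C[h]),h.sum(),np.median(C[h],0))
    b=blob((hsv[...,0]>105)&(hsv[...,0]<128)&(hsv[...,1]>130)&(hsv[...,2]>80),bs,40)
    v,u=np.nonzero(b);P=cast(n,np.c_[u,v],50);print(" bin all@50",rect(P),len(u))
    r=b&(C[...,2]>44)&(C[...,2]<56);print(" bin rim depth",rect(C[r]),r.sum())
    o=((hsv[...,0]<25)&(hsv[...,1]>120)&(hsv[...,2]>100))
    bc=np.array(rect(C[r])[0]); nb=np.hypot(C[...,0]-bc[0],C[...,1]-bc[1])<75
    for name,lo,hi in(("raised",37.5,48),("level",25,35)):
        k=o&nb&(C[...,2]>lo)&(C[...,2]<hi);nn,l,st,ce=cv2.connectedComponentsWithStats(k.astype(np.uint8))
        for i in range(1,nn):
            if st[i,4]>25: print("  ",name,st[i,4],C[l==i].mean(0).round(1),np.percentile(C[l==i][:,2],[5,50,95]).round(1),rect(C[l==i]))
E
```

```text
top plate (array([569.9,  -3.9]), array([87.8, 63.9]), 11.57) 1062 depth z [-3.82230098e-03  1.23830663e+01  2.04005500e+01]
 plate depth (array([570.2,  -3.4]), array([84.8, 60. ]), 11.39)
 handle top (array([570. ,  -3.5]), array([24. , 23.9]), -78.83) 177 [569.49577778  -4.20192377 104.88482207]
 bin all@50 (array([487.6, 224.8]), array([145.4, 111.2]), 12.8) 1579
 bin rim depth (array([487.9, 228.2]), array([140.6, 102.8]), 12.8) 629
   raised 60 [487.5 197.9  39.8] [37.7 39.8 42.2] (array([488.6, 197.1]), array([44.5, 23.2]), -33.32)
   raised 46 [493.  246.4  40.4] [37.9 40.  43.6] (array([486.8, 250.5]), array([35.2, 22.3]), -77.49)
   raised 44 [470.7 247.9  40.2] [37.7 40.1 44.6] (array([470.3, 247.9]), array([35.9, 12.5]), 89.31)
   level 232 [523.9 211.7  30.9] [27. 31. 34.] (array([523.6, 211.9]), array([32.1, 31.7]), -76.62)
   level 270 [513.5 255.4  30.7] [26.3 31.  33.6] (array([510.4, 254.1]), array([40.7, 38.9]), 7.67)
   level 279 [462.1 198.1  31. ] [26.4 31.4 33.8] (array([462.7, 198.5]), array([34.8, 33. ]), -74.39)
   level 318 [452.  241.4  30.6] [26.1 30.9 33
[... 303 characters left out ...]
2 [570.99422341  -2.53890304 104.35771725]
 bin all@50 (array([487.8, 227.3]), array([141.8, 102. ]), 12.87) 1088
 bin rim depth (array([487.1, 226.6]), array([141.7, 101.5]), 12.81) 866
   raised 325 [494.1 206.   41.7] [38.2 42.  44. ] (array([493.2, 205.6]), array([35.5, 29.9]), -75.45)
   raised 364 [484.5 249.4  41.6] [38.1 41.9 43.9] (array([483.5, 249. ]), array([35.3, 30.2]), -77.15)
   level 698 [498.5 207.8  30.4] [26.7 30.6 33.6] (array([492.7, 205.2]), array([93.9, 38.8]), 12.65)
   level 296 [452.5 243.   30.6] [27.4 30.7 33. ] (array([458.1, 244.3]), array([43.4, 36.6]), 13.75)
   level 469 [512.3 256.1  30.3] [26.1 30.5 33.7] (array([505.5, 254.9]), array([47.6, 37.5]), 13.67)
```

```bash
python3 - <<'E'
import cv2
a=cv2.imread("pics/top0.png");b=cv2.imread("pics/scene0.png")
cv2.imwrite("pics/z0.png",cv2.hconcat([cv2.resize(a[180:290,90:190],(400,440),interpolation=2),cv2.resize(b[245:355,290:390],(400,440),interpolation=2)]))
E
```

```text
(no output)
```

View pics/z0.png

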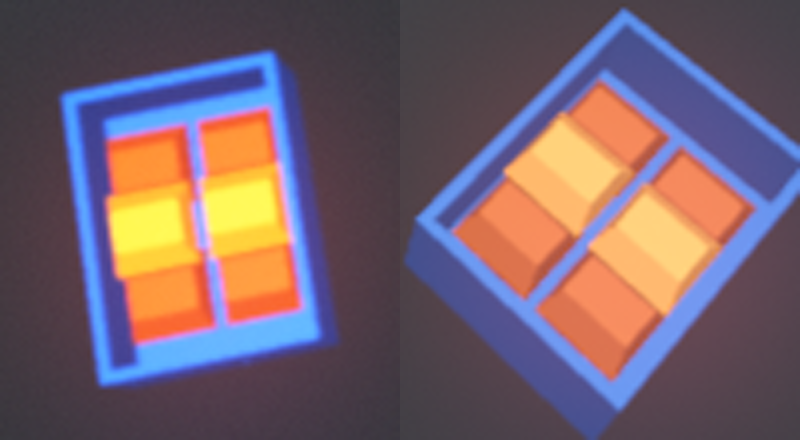

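The zoom shows the two raised briquettes (light orange) in the middle of each row. The tamper and bin poses agree between the views to about 1–2 mm. I'll check for tall obstacles on the sweep, then grasp.

```bash
python3 - <<'E'
from h import *
for n in("top","scene"):
    d=np.load(n+"0.npz")["d"];C=cloud(n,d);r=np.hypot(C[...,0],C[...,1])
    k=(d>0)&(C[...,2]>110)&(r>250)&(r<900)
    nn,l,st,ce=cv2.connectedComponentsWithStats(k.astype(np.uint8))
    for i in range(1,nn):
        if st[i,4]>15: print(n,ce[i].round(),C[l==i].min(0).round(),C[l==i].max(0).round())
for yaw in(11.4,-78.6,-168.6,101.4):
  for p in((570.1,-3.9,56.3),(570.1,-3.9,200),(488.2,227.5,88),(488.2,227.5,200)):
    j=robot.solve_ik(p,[180,0,yaw+(1.45 if p[1]>100 else 0)]);print(yaw,p,None if j is None else np.round(j,1))
E
```

```text
top [198.  65.] [797. 106. 110.] [819. 130. 112.]
top [226. 365.] [253. -38. 121.] [311. 137. 344.]
scene [404.  88.] [216. -29. 110.] [311. 138. 401.]
scene [75. 66.] [ 669. -525.  110.] [ 741. -458.  192.]
scene [127. 323.] [798. 113. 110.] [807. 121. 112.]
scene [118. 327.] [810. 112. 110.] [818. 119. 111.]
11.4 (570.1, -3.9, 56.3) [ -8.1  14.9  95.9  -0.   69.2 -19.5]
11.4 (570.1, -3.9, 200) [ -8.1   8.7  85.8  -0.   85.4 -19.5]
11.4 (488.2, 227.5, 88) [16.8  9.6 98.3 -0.  72.   3.9]
11.4 (488.2, 227.5, 200) [16.8  5.  90.  -0.  85.   3.9]
-78.6 (570.1, -3.9, 56.3) [-8.1 14.9 95.9 -0.  69.2 70.5]
-78.6 (570.1, -3.9, 200) [-8.1  8.7 85.8 -0.  85.4 70.5]
-78.6 (488.2, 227.5, 88) [16.8  9.6 98.3 -0.  72.  93.9]
-78.6 (488.2, 227.5, 200) [16.8  5.  90.   0.  85.  93.9]
-168.6 (570.1, -3.9, 56.3) [ -8.1  14.9  95.9   0.   69.2 160.5]
-168.6 (570.1, -3.9, 200) [ -8.1   8.7  85.8   0.   85.4 160.5]
-168.6 (488.2, 227.5, 88) None
-168.6 (488.2, 227.5, 200) None
101.4 (570.1, -3.9, 56.3) [  -8.1   14.9   95.9    0.    69.2 -109.5]
101.4 (570.1, -3.9, 200) [  -8.1    8.7   85.8    0.    85.4 -109.5]
101.4 (488.2, 227.5, 88) [ 16.8   9.6  98.3  -0.   72.  -86.1]
101.4 (488.2, 227.5, 200) [ 16.8   5.   90.   -0.   85.  -86.1]
```

```bash
python3 - <<'E'
from h import *
o=[180,0,11.4]
robot.move_ptp([570.1,-3.9,200],o)
robot.move_linear([570.1,-3.9,56.3],None,120)
robot.gripper_to(0.0,70)
s=robot.get_state();print({k:np.round(s[k],2) for k in("clock","position","orientation","contact_force","torque","grip_width")})
robot.move_linear([570.1,-3.9,160],None,100); robot.pause(.2)
s=robot.get_state();print({k:np.round(s[k],2) for k in("clock","position","orientation","contact_force","torque","grip_width")})
for n in("scene","top"):
    p,d=robot.camera(n); cv2.imwrite(f"pics/{n}1.png",p[:,:,::-1]); np.savez(f"{n}1.npz",p=p,d=d)
    C=cloud(n,d);k=(d>0)&(np.hypot(C[...,0]-570,C[...,1]+4)<60)&(C[...,2]>106)&(C[...,2]<124)
    print(n,k.sum(),rect(C[k]),np.percentile(C[k][:,2],[5,50,95]))
a,b=cv2.imread("pics/top1.png"),cv2.imread("pics/scene1.png")
cv2.imwrite("pics/z1.png",cv2.resize(cv2.hconcat([a,b]),(800,300)))
E
```

```text
{'clock': np.float64(4.42), 'position': array([570.1 ,  -3.92,  56.51]), 'orientation': array([180. ,  -0. ,  11.4]), 'contact_force': array([-3.43,  0.94,  4.41]), 'torque': array([-0.05,  0.32,  0.01]), 'grip_width': np.float64(0.27)}
{'clock': np.float64(5.8), 'position': array([569.95,  -3.88, 159.53]), 'orientation': array([-1.7999e+02,  4.0000e-02,  1.1400e+01]), 'contact_force': array([-1.18, -0.67, -2.86]), 'torque': array([-0.  , -0.04,  0.04]), 'grip_width': np.float64(0.27)}
scene 1099 (array([569.6,  -4.8]), array([84.9, 61.9]), 11.35) [109.12576165 114.66130779 120.98082216]
top 580 (array([566.5,  -4.2]), array([77.4, 59.9]), 11.5) [113.14446246 115.5238395  121.38823599]
```

View pics/z1.png

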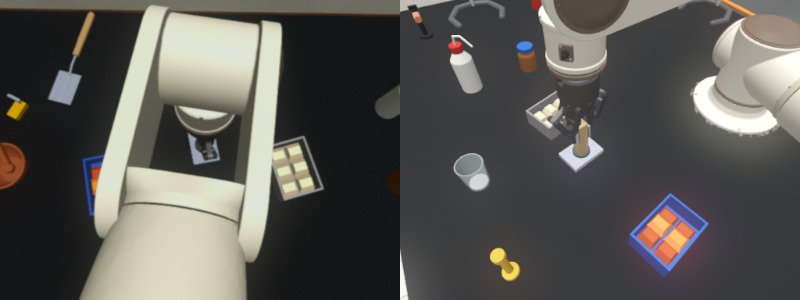

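The tamper is held upright, with the plate at (580,152) in the right half and its top at z≈115 as expected. The bin is unchanged. Now I'll press with force feedback.

```bash
python3 - <<'E'
from h import *
o=[180,0,12.85]; x,y=488.0,227.4
robot.move_ptp([x,y,160],o)
robot.move_linear([x,y,104],None,100); robot.pause(.2)
s0=robot.get_state();f0=s0["contact_force"];print(s0["clock"],s0["position"].round(2),s0["orientation"].round(2),f0.round(2))
z=102
while z>=87:
    robot.move_linear([x,y,z],None,20); s=robot.get_state();f=s["contact_force"]-f0
    print(z,round(s["clock"],2),s["position"].round(2),f.round(1),s["torque"].round(2),round(s["grip_width"],3))
    if f[2]>22 or np.hypot(f[0],f[1])>20: break
    z-=1
robot.pause(.3);s=robot.get_state();print(s["position"].round(2),(s["contact_force"]-f0).round(1))
E
```

```text
7.775 [488.29 227.49 104.67] [-1.800e+02 -6.000e-02  1.285e+01] [-0.03  0.08 -3.65]
102 8.03 [487.94 227.41 101.95] [-0.3  0.3  0. ] [-0.03 -0.    0.01] 0.269
101 8.28 [487.96 227.39 100.93] [0.5 0.8 0.4] [-0.02  0.02  0.05] 0.275
100 8.53 [487.98 227.4   99.92] [ 0.5 -0.  -0.9] [-0.01 -0.   -0.03] 0.27
99 8.78 [487.99 227.38  98.97] [ 0.  -0.6  1.7] [ 0.05  0.07 -0.08] 0.273
98 9.03 [488.03 227.39  97.97] [ 0.4 -0.1  1.6] [-0.01 -0.11  0.02] 0.27
97 9.28 [488.   227.42  96.95] [-0.2 -0.4  1.7] [ 0.05 -0.09  0.01] 0.269
96 9.53 [487.93 227.38  95.87] [0.9 0.4 1.5] [ 0.07 -0.05 -0.01] 0.272
95 9.78 [487.93 227.39  94.86] [ 0.3 -0.1  1.4] [ 0.05 -0.06  0.  ] 0.273
94 10.03 [487.94 227.38  93.86] [ 0.4 -0.   1.6] [-0.   -0.07  0.02] 0.274
93 10.28 [487.94 227.37  92.9 ] [ 0.1 -0.6  1.2] [ 0.04 -0.05 -0.01] 0.272
92 10.53 [487.92 227.37  91.87] [0.7 0.5 1.1] [ 0.04 -0.01 -0.02] 0.271
91 10.78 [487.96 227.38  90.9 ] [ 0.2 -0.1  1.3] [ 0.01 -0.08 -0.06] 0.271
90 11.03 [487.96 227.37  89.89] [-0.1 -0.4  2.2] [ 0.01 -0.09  0.05] 0.271
89 11.28 [487.85 227.39  88.78] [-0.3  0.4  1.3] [-0.01  0.03 -0.02] 0.274
88 11.53 [487.96 227.38  87.9 ] [-0.3 -0.1  0.5] [ 0.05 -0.02 -0.02] 0.272
87 11.78 [488.16 227.49  87.48] [-2.4 -0.2  8.8] [-0.03  0.3  -0.01] 0.274
[488.18 227.49  87.49] [-2.9  0.2  9.6]
```

Contact began at z≈99 and went hard at 87.5, which is the level height, although the force while sinking was only about 1.6 N. I'll press slightly more, lift and look.

```bash
python3 - <<'E'
from h import *
x,y=488.0,227.4
f0=np.array([0,0,-3.65])
for z in (86.5,86,85.5):
    robot.move_linear([x,y,z],None,20); robot.pause(.1);s=robot.get_state();f=s["contact_force"]-f0
    print(z,s["position"].round(2),f.round(1),s["torque"].round(2))
    if f[2]>18: break
robot.move_linear([x,y,160],None,80)
robot.move_ptp([520,60,160],[180,0,11.4]); robot.pause(.2)
s=robot.get_state();print(s["clock"],s["position"],s["orientation"],s["contact_force"])
for n in("scene","top"):
    p,d=robot.camera(n); cv2.imwrite(f"pics/{n}2.png",p[:,:,::-1]); np.savez(f"{n}2.npz",p=p,d=d)
    C=cloud(n,d); q=(C[...,:2]-[487.5,227.4]); c,sn=np.cos(np.radians(12.85)),np.sin(np.radians(12.85))
    X=q[...,0]*c+q[...,1]*sn;Y=-q[...,0]*sn+q[...,1]*c
    for Yc in(22,-22):
      print(n,Yc,[ (int(k.sum()),np.percentile(C[k][:,2],[10,50,90,98]).round(1)) if k.sum()>5 else 0 for k in [(d>0)&(C[...,2]<60)&(abs(X-Xc)<8)&(abs(Y-Yc)<12) for Xc in(-40,0,40)]])
a,b=cv2.imread("pics/top2.png"),cv2.imread("pics/scene2.png")
cv2.imwrite("pics/z2.png",cv2.hconcat([cv2.resize(a[180:290,90:190],(400,440),interpolation=2),cv2.resize(b[245:355,290:390],(400,440),interpolation=2)]))
cv2.imwrite("pics/w2.png",b)
E
```

```text
86.5 [488.2  227.5   87.46] [-6.  -2.4 16.7] [-0.22  0.83 -0.05]
86 [488.26 227.52  87.45] [-8.6 -1.5 23. ] [-0.4   1.42 -0.02]
14.7667 [519.91747006  60.85552717 159.92930396] [-1.79994031e+02  4.01995745e-03  1.14775980e+01] [ 0.91647065  0.04470464 -3.46056027]
scene 22 [(126, array([29.5, 30.8, 31.7, 32.5])), (133, array([29.5, 30.8, 32. , 32.6])), (148, array([29.6, 30.5, 32.1, 32.6]))]
scene -22 [(114, array([29.7, 31. , 32.3, 32.7])), (123, array([29.1, 30.7, 31.9, 32.5])), (136, array([29.4, 30.7, 32. , 32.9]))]
top 22 [(46, array([30.5, 31.6, 32.7, 34.1])), 0, 0]
top -22 [(103, array([29.7, 31.4, 32.6, 34.1])), (99, array([29.3, 31.4, 33. , 34.5])), (98, array([29.8, 31.3, 32.9, 33.6]))]
```

View pics/z2.png

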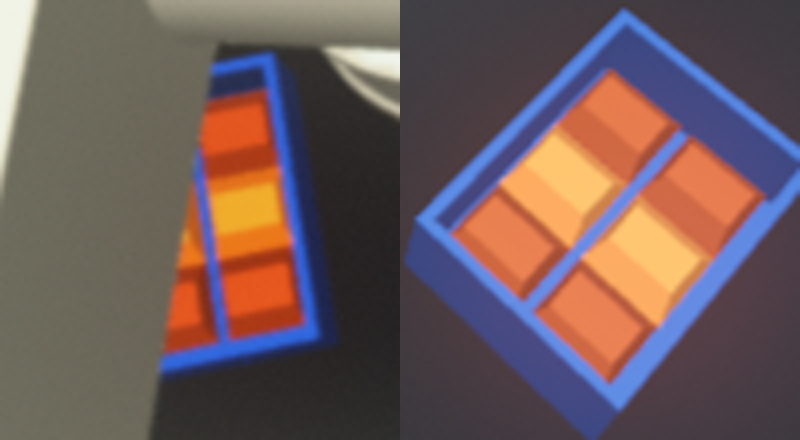

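View pics/w2.png

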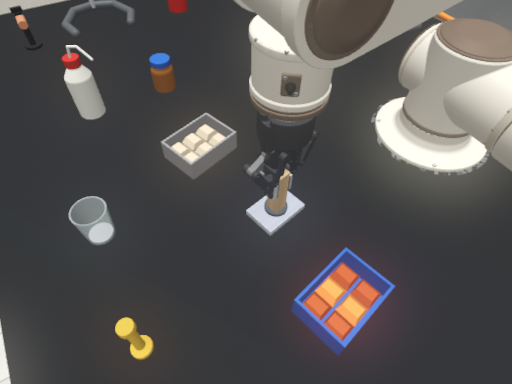

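In the zoom all six briquettes are level at z≈31, and the neighbours at the row ends have spread. The tamper is still upright in the grip at (276,207). Next I'll set it down where it stood.

```bash
python3 - <<'E'
from h import *
o=[180,0,11.4];x,y=570.1,-3.9
robot.move_ptp([x,y,130],o)
robot.move_linear([x,y,62],None,80); robot.pause(.2)
f0=robot.get_state()["contact_force"]
z=60.
while z>52:
    robot.move_linear([x,y,z],None,20); s=robot.get_state();f=s["contact_force"]-f0
    if f[2]>4: break
    z-=.5
print(z,s["clock"],s["position"],f)
robot.gripper_to(0.6); robot.pause(.2); robot.gripper_to(1.0)
robot.move_linear([x,y,200],None,120)
robot.move_ptp([300,-450,230],[180,0,-45]);
s=robot.get_state();print(s["clock"],s["contact_force"],s["grip_width"])
for n in("scene","top"):
    p,d=robot.camera(n); cv2.imwrite(f"pics/{n}3.png",p[:,:,::-1])
    C=cloud(n,d);nr=np.hypot(C[...,0]-570,C[...,1]+4)<70
    for lo,hi in((6,18),(98,112)):
        k=nr&(C[...,2]>lo)&(C[...,2]<hi);print(n,rect(C[k]),np.median(C[k][:,2]))
    q=(C[...,:2]-[487.5,227.4]); c,sn=np.cos(np.radians(12.85)),np.sin(np.radians(12.85))
    X=q[...,0]*c+q[...,1]*sn;Y=-q[...,0]*sn+q[...,1]*c
    for Yc in(22,-22):
      print(n,Yc,[ np.percentile(C[k][:,2],[10,50,90]).round(1) if k.sum()>5 else 0 for k in [(d>0)&(C[...,2]<60)&(abs(X-Xc)<8)&(abs(Y-Yc)<12) for Xc in(-40,0,40)]])
a,b=cv2.imread("pics/top3.png"),cv2.imread("pics/scene3.png")
cv2.imwrite("pics/z3.png",cv2.resize(cv2.hconcat([a,b]),(800,300)))
E
```

```text
56.0 18.7583 [570.13969265  -3.91736807  56.50790863] [-2.86131997 -0.50380067  7.97217051]
23.025 [-0.02079641  0.1308116   0.04645441] 0.9986071609229912
scene (array([570. ,  -5.1]), array([84.5, 61.1]), 11.83) 11.713683490144126
scene (array([570. ,  -4.2]), array([24.7, 24. ]), 7.49) 104.35894157127
scene 22 [array([29.6, 30.8, 32. ]), array([29.3, 30.7, 31.9]), array([29.2, 30.7, 31.8])]
scene -22 [array([29.4, 30.6, 32. ]), array([29.4, 30.7, 31.7]), array([29.4, 30.7, 32. ])]
top (array([570.4,  -3.5]), array([84.6, 60.2]), 11.42) 12.303537119585576
top (array([570.2,  -3.6]), array([24.5, 24. ]), 11.56) 105.15865987391915
top 22 [array([29.9, 31.5, 33.2]), array([29.8, 31.3, 33.4]), array([29.3, 31.1, 32.8])]
top -22 [array([29.6, 31.3, 32.8]), array([29.5, 31.2, 32.5]), array([29.4, 31.3, 33.3])]
```

View pics/z3.png

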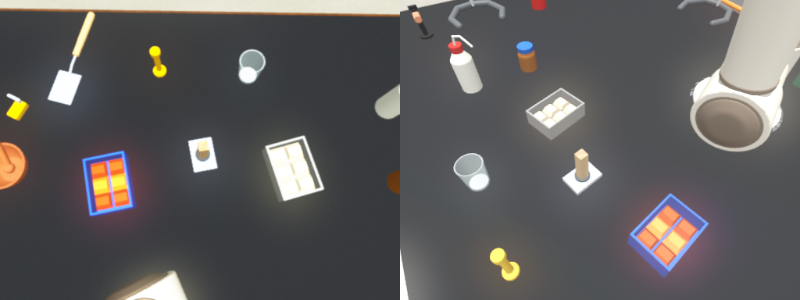

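The tamper stands upright and free at (202,153) in the top half and (582,168) in the scene half, clear of both bins. All the briquettes are level and the robot is clear.

```bash
python3 -c "
from cell import robot
robot.sign_off()"
```

```text
the job is handed in; nothing more can be done
```

Both raised briquettes are now level with the others, and the tamper stands upright and released where it started, clear of both bins. I handed the job in about 23 s into the 40 s limit.

- **Pressing:** I gripped the tamper by its handle and pressed both briquettes together with the plate. It stopped firmly at the level height, and I finished the press at about 23 N.
- **Briquettes:** After the robot had moved clear, all six tops measured 30.6–31.5 mm above the bench in both views, against a nominal 31 mm.
- **Tamper:** The plate measured about 12 mm high and the handle top 104–105 mm, within about 1 mm of its original spot. The robot's contact force was near zero and the gripper was open.
- **Disagreements:** The briquettes sank at only about 1.6 N, below the 5–12 N you gave, and the depth checks still show both fully down. In the last check the handle's yaw in the scene view came out about 4° off the top view. The plate and the top view agree at about 11.5°, so I put that down to the few pixels on the handle top.

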